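# Make up the column kit and titration kit

### The arm

A 6-joint arm with a two-finger parallel gripper is mounted at the origin on a cart in front of the work surface, level with it; the furniture and walls round the work are solid. World frame = base frame: x ahead of the robot, y to its left, z up, the work surface at z = 0. Lengths are in mm, angles in rad, forces in N, time in s.
With the tool pointing down it reaches from about 400 to 925 mm from the base axis. Payload 12.5 kg.
Tool frame: the origin (TCP) lies between the finger pads; the fingertips stand 14 mm ahead of it and the grasp point (between the pads) lies 5 mm behind it; z points along the fingers, y is the line along which they close (so a half turn about z gives the same grasp; the last joint's range is limited). The gripper opens to 95 mm and grips with 3 to 60 N. Pads are 20 mm wide; open, the fingers measure 119 mm over their backs; the gripper's body (75 mm by 180 mm) begins 59 mm behind the grasp point.
Start: joints at [-1.269, 0.491, 1.559, -0, 1.092, -0.106], TCP at [247.893, -573.755, 228.661] pointing down, gripper open.
Joint ranges: [-3.1, 3.1], [-0.84, 2.19], [0.05, 2.79], [-1.13, 4.28], [0.06, 2.93], [-2.69, 2.69]. Speed limits (rad/s): [2.22, 2.22, 2.79, 3.14, 3.14, 3.14].

### API

Orientations are given as a 3x3 rotation matrix whose columns are the frame's x, y, z axes.
In Python, from station import env, grab_frame, camera_model, boxes_of, trace, tip_of gives the robot as it stands.
- The arm moves only by the tool send_rows, never from a script. Its argument "targets" is a list of rows, each a list of 7 numbers: the shift along the tool's x, y, z in m, then the turn, a rotation vector about the tool's x, y, z in rad, then the gripper command: -1 is shut, 1 is fully open, values between are in proportion. A call has 1 to 20 rows; each row shifts and turns the commanded pose from where the row before left it, along the tool's axes as they then stand; what a row does not reach is not made up. A row lasts 1/8 s, in which the tool goes at most 62.5 mm and 10.7 degrees, less where a joint would pass 70% of its speed; a pose out of reach is approached as far as the arm can. A call with a gripper value outside its range is refused whole. The fingers move at their own pace and stop on an object; "grip_force" is the grip in N (left out, the last holds). Time passes only in rows, so rows that do not move let the fingers close. It gives the time, the measured TCP pose, the force, the opening and the grip force at its end, in the units of the state.
- env.observe(): the state, without advancing time (a new reading comes with each control period).
- grab_frame(name): name is "scene" or "side" or "wrist"; returns the picture (480x640x3 uint8, red, green, blue); there is no depth.
- camera_model(name): a dict with "vfov" (degrees; the focal length in pixels is half the picture's height over the tangent of half this angle, whatever the lens; pixels are square), "cx", "cy" (the principal point, pixels), "cam_to_world" (4x4, takes a point from camera to world coordinates). Camera axes: x right, y up, looking along -z (the intrinsics and any distortion apply to the point x, -y, -z); pixel columns grow to the right and rows downward; lengths in mm; the calibration is good to about 2 mm. A picture is of the moment at which its call begins: read the wrist's pose just before it. camera_model takes no time and is no camera call; for the wrist camera it gives the pose at the moment of the call.
- env.job_done(): hands the job in; it is judged then, once.
Trained networks look in the newest picture that a camera, given by its name, has taken for a name from the list of things; names that differ only in an ending like _2 or _b are one class to them, and where a whole thing is asked for, a point or a joint stands for the part that bears it (a point fixed in the world has none). Each returns a list of dicts, best first, with "conf" (0 to 1); they miss things now and then, are a little off and sometimes report something else, mostly with a low value. They report only what shows in the picture. A call takes as long as a camera call. They do not tell look-alikes from the thing itself.
- boxes_of(camera, name): "point" ([x, y, z] in mm, in world coordinates, good to about 4 mm: the middle of the surface that is visible of it).
- trace(camera, name): "mask" (480x640 bool, what is visible of it).
- tip_of(camera, name): "point" ([x, y, z] in mm, in world coordinates, good to about 4 mm: a listed point, or the origin of a listed thing).
The state is a dict: "t": time; "joint_pos": joint angles; "joint_velocities": joint speeds; "tau": joint torques, N m; "position": TCP position; "orientation": TCP orientation; "wrist_force": force on the tool from outside, world axes, zero at the start; "moment": the same for the moment, N m; "finger_gap": finger opening in mm; "grasp_force": force on a finger pad.
Only numpy, scipy, OpenCV 4.12 (cv2) and the standard library are available. Lean on these libraries where they do the work, as an engineer would, in place of code of your own. Each camera call takes 0.05 s, during which the arm holds its last target. There are 200 camera calls.

### The job

Make up two kits from the stock on the bench. Into the tray with three equal pockets in a row set the largest bottle, the beaker and the bench timer, one to a pocket in any order; into the other tray lay the steel column in the long slot and set the smallest bottle in the square pocket. Everything must sit flat on its pocket's floor, bottles and beaker upright and the timer face up; set things down rather than dropping them, and leave the middle-sized bottle standing where it is.

Things in the scene. Friction and masses are not known exactly. Their poses are not given: they have to be found in the camera images.
- row_tray: Tray with three equal pockets in a row: 92 mm (x) by 244 mm (y), grey plastic with a dark floor, fixed; floor 3 mm thick, 4 mm walls with tops 11 mm above the bench; thin tabs at its y ends. Origin: centre of the underside. Pocket centres lie at its x = 0, y = -80, 0 and +80 mm; each pocket is 84 mm (x) by 76 mm (y) inside.
- slot_tray: T-shaped tray, a long slot with a square pocket on the middle of one side: 148 mm (x) by 198 mm (y), grey plastic with a dark floor, fixed; floor 3 mm thick, 4 mm walls with tops 11 mm above the bench; thin tabs at its y ends. Origin: centre of the underside. Slot 60 (x) by 190 mm (y) inside, along y, centre at x = -40 mm, y = 0. Square pocket 76 by 76 mm inside, centre at x = +32 mm, y = 0.
- large_bottle: Largest of three reagent bottles: round, 62 mm across, 124 mm tall, brown with a blue cap, about 0.22 kg. The cap, 37 mm across, spans heights 106 to 124 mm; grasp it by the cap from above. Origin: centre of the underside, z up; round, so yaw does not matter. 
- middle_bottle: Middle-sized reagent bottle, which stays where it stands: round, 56 mm across, 112 mm tall, white with a red cap. Origin: centre of the underside, z up; round, so yaw does not matter. 
- small_bottle: Smallest reagent bottle: round, 50 mm across, 100 mm tall, brown with a black cap, about 0.18 kg. The cap, 30 mm across, spans heights 85 to 100 mm; grasp it by the cap from above. Origin: centre of the underside, z up; round, so yaw does not matter. 
- beaker: Clear beaker, upright, open at the top: round, 52 mm across, 70 mm tall, about 0.055 kg; stiff enough to grasp across its outside with 10 N. Origin: centre of the underside, z up; round, so yaw does not matter. 
- timer: White bench timer lying face up with a grey display and buttons: 58 mm (x) by 64 mm (y), 16 mm thick (18 mm over the buttons), about 0.07 kg. Origin: centre of the underside, z up; grasp it across x. Starts within 0.25 rad of yaw 0; fits a pocket when roughly parallel to the tray.
- column_centre (a point): Middle of a lying steel chromatography column: 168 mm long along its y axis, a tube 10 mm in diameter with hexagonal nuts 17 mm across 54 to 72 mm from the middle, about 0.14 kg. This point is on the tube's axis, 8.5 mm above what it lies on. Grasp the tube at the middle, across its length. Starts within 0.25 rad of world x.
Things that resemble listed ones, but are neither listed nor needed, are in the scene too. Leave any blue or pink look-alike of the beaker alone.

How it is judged:
By the outcome, as a careful person would: the job done as asked, in the order asked, and still so for the second after the job is handed in, with the robot touching nothing.
It also fails if it takes over 128 s, if anything falls off the work surface, if the arm or the gripper's body presses on something with over 40 N, if the wrist force passes 120 N, or if a joint passes its speed limit or range.

## Working session

There is one attempt and no reset: what is moved stays moved. The work goes in short steps, Python scripts to look and compute and a tool call to move; the robot and the scene stay as the last step left them, time stands still between calls to the robot, and variables do not carry over. Pictures are saved under pics/ and viewed, at most 14 in all, crops included, and the job is handed in when it is done.

Besides the shell and the picture viewer there is one more tool, called after "Request:" in YAML: its name, and indented under it one key for each argument. send_rows: Moves the arm, as the interface text tells. Its arguments: {"type":"object","properties":{"targets":{"type":"array"},"grip_force":{"type":"number"}},"required":["targets"]}

```bash
mkdir -p pics; ls
python3 - <<'E'
from station import *
import cv2,numpy as np
s=env.observe();print(s['t'],s['position'],np.round(s['orientation'],3).tolist(),s['finger_gap'])
for c in ['scene','side']:
    im=grab_frame(c);cv2.imwrite(f'pics/{c}0.png',im[:,:,::-1]);m=camera_model(c);print(c,{k:(np.round(v,3).tolist() if k=='cam_to_world' else v) for k,v in m.items()})
    for n in ['row_tray','slot_tray','large_bottle','middle_bottle','small_bottle','beaker','timer','column_centre']:
        print(n,[(np.round(d['point']).tolist(),round(d['conf'],2)) for d in tip_of(c,n)])
E
```

```text
pics
0.0 [ 247.82279293 -573.51949196  228.05082853] [[0.918, 0.397, -0.0], [0.397, -0.918, 0.001], [0.0, -0.001, -1.0]] 95.22571649230828
scene {'vfov': 51.43398311433539, 'cx': 321.63395595395076, 'cy': 235.46751172968388, 'cam_to_world': [[-0.707, 0.543, -0.452, 50.507], [-0.707, -0.531, 0.467, 502.005], [0.014, 0.65, 0.76, 851.437], [0.0, 0.0, 0.0, 1.0]]}
row_tray [([582.0, 270.0, -1.0], 0.59), ([447.0, -113.0, -1.0], 0.38)]
slot_tray [([402.0, 266.0, 1.0], 0.55)]
large_bottle [([442.0, -115.0, 1.0], 0.93)]
middle_bottle []
small_bottle [([585.0, -40.0, 1.0], 0.94)]
beaker [([531.0, -260.0, -1.0], 0.94), ([561.0, 56.0, 0.0], 0.89)]
timer [([600.0, -188.0, -2.0], 0.71)]
column_centre [([425.0, 48.0, 12.0], 0.75), ([426.0, -268.0, -2.0], 0.16)]
side {'vfov': 52.04578870630128, 'cx': 315.72296925502764, 'cy': 241.36678557820105, 'cam_to_world': [[-0.952, 0.101, -0.291, 214.616], [-0.307, -0.374, 0.875, 983.478], [-0.02, 0.922, 0.387, 486.094], [0.0, 0.0, 0.0, 1.0]]}
row_tray [([582.0, 270.0, -2.0], 0.78), ([406.0, 267.0, 1.0], 0.25)]
slot_tray [([403.0, 265.0, 0.0], 0.58)]
large_bottle [([447.0, -114.0, 1.0], 0.62)]
middle_bottle [([687.0, 60.0, 0.0], 0.76)]
small_bottle [([582.0, -41.0, -2.0], 0.65)]
beaker [([566.0, 59.0, -6.0], 0.71), ([425.0, -267.0, 1.0], 0.65), ([525.0, -266.0, -1.0], 0.62)]
timer [([601.0, -187.0, -3.0], 0.57), ([578.0, -41.0, -1.0], 0.43)]
column_centre [([424.0, 49.0, 5.0], 0.8)]
```

View pics/scene0.png

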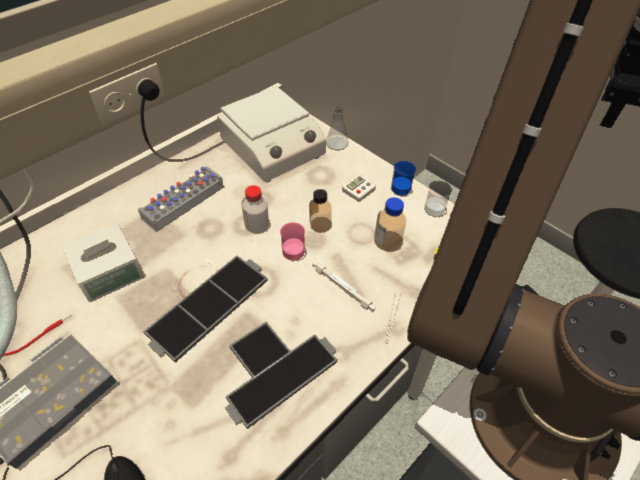

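View pics/side0.png

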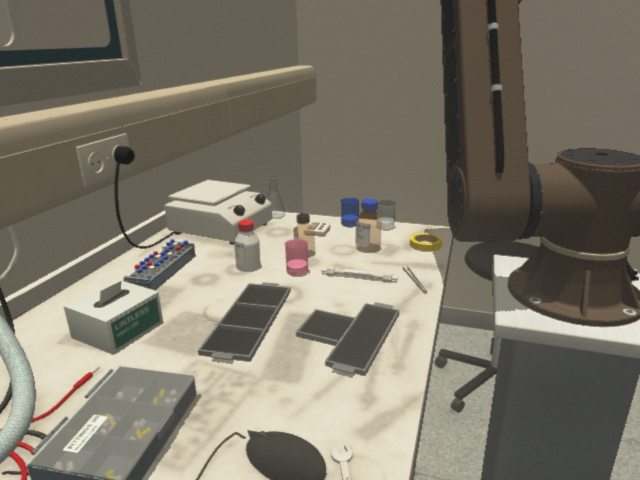

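Two fixed views. In the scene picture, the row tray runs from about (150,345) to (265,265). The slot tray is at about (280,375), with its square pocket towards +x. The clear beaker is at (437,198), the blue one at (403,178) and the pink one at (292,240). The column runs from (315,268) to (372,307). So the clear beaker is near (425,-267) and the other two are decoys. Next I'll get the tray, timer and column yaws from masks.

```bash
cat > h.py <<'E'
from station import *
import cv2,numpy as np
def plane(c,px,z,m=None):
    "pixels (N,2) -> world xy on the plane z"
    m=m or camera_model(c);f=240/np.tan(np.radians(m['vfov'])/2);T=m['cam_to_world']
    px=np.atleast_2d(px).astype(float)
    d=np.c_[(px[:,0]-m['cx'])/f,-(px[:,1]-m['cy'])/f,-np.ones(len(px))]@T[:3,:3].T
    return (T[:3,3]+d*((z-T[2,3])/d[:,2])[:,None])[:,:2]
def rect(c,name,z,i=0):
    "least rectangle of a mask on plane z"
    t=trace(c,name)
    if len(t)<=i: return None
    k=max(cv2.findContours(t[i]['mask'].astype(np.uint8),0,1)[0],key=cv2.contourArea)[:,0]
    (x,y),(w,h),a=cv2.minAreaRect(plane(c,k,z).astype(np.float32))
    return [round(float(v),1) for v in (x,y,w,h,a)]+[round(t[i]['conf'],2)]
def state():
    s=env.observe();R=s['orientation']
    print('t',round(s['t'],2),'tcp',np.round(s['position'],1),'th',round(float(np.arctan2(R[1,0],R[0,0])),3),'tilt',np.round(R[:2,2],3),'gap',round(s['finger_gap'],1),'F',np.round(s['wrist_force'],1),'grip',s['grasp_force'])
    return s
def snap(c,f):
    im=grab_frame(c);cv2.imwrite(f'pics/{f}.png',im[:,:,::-1]);return im
E
python3 - <<'E'
from h import *
for c in ['scene','side']:
    grab_frame(c)
    for n,z in [('row_tray',8),('slot_tray',8),('timer',14),('column_centre',10)]:
        for i in range(2):print(c,n,rect(c,n,z,i))
E
```

```text
scene row_tray [583.3, 270.4, 97.1, 266.3, 4.8, 0.81]
scene row_tray None
scene slot_tray [403.9, 266.1, 218.6, 152.4, 83.2, 0.91]
scene slot_tray None
scene timer [595.4, -184.7, 64.4, 72.8, 0.3, 0.83]
scene timer None
scene column_centre [428.3, 48.6, 169.8, 21.1, 1.8, 0.94]
scene column_centre None
side row_tray [583.2, 272.9, 96.5, 269.3, 4.9, 0.91]
side row_tray [444.6, -350.0, 50.9, 250.6, 9.5, 0.64]
side slot_tray [404.1, 267.4, 222.8, 154.3, 83.4, 0.56]
side slot_tray None
side timer [584.7, -170.6, 48.2, 103.3, 18.4, 0.74]
side timer None
side column_centre [430.0, 54.8, 153.8, 39.8, 1.7, 0.62]
side column_centre [581.6, 277.7, 98.7, 263.0, 5.5, 0.54]
```

Request:
send_rows:
  targets:
    - [0,0,0,0,0,-0.166,1]
    - [0,0,0,0,0,-0.166,1]
    - [0,0,0,0,0,-0.166,1]
    - [0,0,0,0,0,-0.166,1]
    - [0,0,0,0,0,-0.166,1]
    - [0,0,0,0,0,-0.166,1]
    - [0,0,0,0,0,-0.167,1]
  grip_force: 20

```text
t: 2.68
position: [247.9, -573.7, 228.7]
orientation: [[-0.005, 1.0, 0.0], [1.0, 0.005, -0.0], [-0.0, 0.0, -1.0]]
wrist_force: [-0.1, 0.1, -0.2]
finger_gap: 95.1
grasp_force: 0.0
```

Request:
send_rows:
  targets:
    - [0.032,0.014,0,0,0,0,1]
    - [0.032,0.014,0,0,0,0,1]
    - [0.032,0.014,0,0,0,0,1]
    - [0.032,0.014,0,0,0,0,1]
    - [0.032,0.014,0,0,0,0,1]
    - [0.032,0.014,0,0,0,0,1]
    - [0.032,0.014,0,0,0,0,1]
    - [0.032,0.014,0,0,0,0,1]
    - [0.032,0.014,0,0,0,0,1]
    - [0.032,0.014,0,0,0,0,1]
    - [0.032,0.014,0,0,0,0,1]
    - [0.032,0.014,0,0,0,0,1]
    - [0,0,0,0,0,0,1]

```text
t: 4.3
position: [416.4, -188.3, 228.8]
orientation: [[-0.003, 1.0, 0.0], [1.0, 0.003, -0.0], [-0.0, 0.0, -1.0]]
wrist_force: [0.3, -0.0, -0.9]
finger_gap: 95.4
grasp_force: 0.0
```

Run:
```python
from h import *
state();m=camera_model('wrist');print(np.round(m['cam_to_world'],2).tolist(),m['vfov'],m['cx'],m['cy'])
snap('wrist','w1')
for n in ['large_bottle','beaker','timer']:
    print(n,[(np.round(d['point']).tolist(),round(d['conf'],2)) for d in tip_of('wrist',n)])
```

```text
t 4.3 tcp [ 416.4 -188.3  228.8] th 1.574 tilt [ 0. -0.] gap 95.4 F [ 0.3 -0.  -0.9] grip 0.0
[[1.0, -0.0, -0.0, 415.53], [0.0, 0.95, 0.3, -103.3], [0.0, -0.3, 0.95, 385.2], [0.0, 0.0, 0.0, 1.0]] 70.27434142774575 320.3347419846039 241.51671873827894
large_bottle [([450.0, -111.0, -0.0], 0.96)]
beaker [([530.0, -261.0, -0.0], 0.9), ([428.0, -268.0, -3.0], 0.59)]
timer [([594.0, -189.0, 0.0], 0.92), ([428.0, -270.0, -3.0], 0.29)]
```

View pics/w1.png

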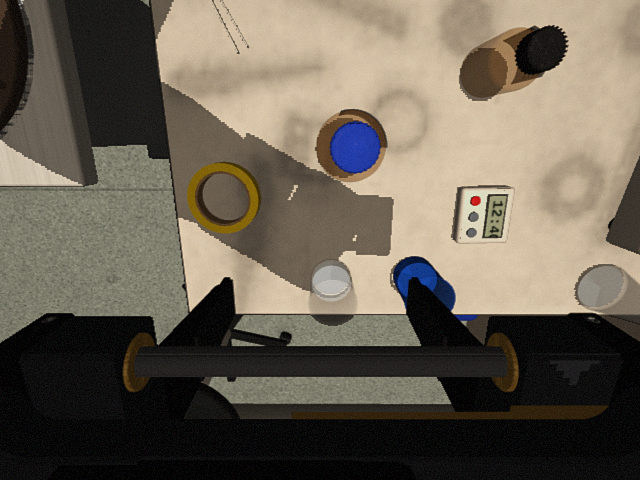

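The wrist view shows the large bottle's cap at (356,148), the small bottle's cap at (543,49), the timer at (484,214), and the clear beaker's near rim ellipse at (331,280). I'll project these points.

Run:
```python
from h import *
print('large',plane('wrist',[356,148],124),'small',plane('wrist',[544,49],100))
grab_frame('wrist')
def hull(n,z):
    t=trace('wrist',n)[0];k=max(cv2.findContours(t['mask'].astype(np.uint8),0,1)[0],key=cv2.contourArea)[:,0];return k
print('timer',rect('wrist','timer',16))
im=cv2.imread('pics/w1.png').astype(int);b,g,r=im[...,0],im[...,1],im[...,2]
mk=((b>120)&(b-r>80)).astype(np.uint8);mk[:,400:]=0
k=max(cv2.findContours(mk,0,1)[0],key=cv2.contourArea)[:,0]
print('cap',cv2.minEnclosingCircle(plane('wrist',k,124).astype(np.float32)))
```

```text
large [[ 441.9714892  -114.59850893]] small [[582.36899992 -44.32042302]]
timer [596.5, -187.4, 63.8, 65.5, 0.8, 0.93]
cap ((441.2838134765625, -114.27540588378906), 18.58699607849121)
```

Request:
send_rows:
  targets:
    - [0.0246,0.0085,0,0,0,0,1]
    - [0.0246,0.0085,0,0,0,0,1]
    - [0.0246,0.0085,0,0,0,0,1]
    - [0,0,0.02,0,0,0,1]
    - [0,0,0.025,0,0,0,1]
    - [0,0,0.025,0,0,0,0]
    - [0,0,0.02,0,0,0,0]
    - [0,0,0.013,0,0,0,0]
    - [0,0,0.008,0,0,0,0]
    - [0,0,0,0,0,0,0]
    - [0,0,0,0,0,0,-1]
    - [0,0,0,0,0,0,-1]
    - [0,0,0,0,0,0,-1]
    - [0,0,0,0,0,0,-1]
    - [0,0,0,0,0,0,-1]
    - [0,0,0,0,0,0,-1]
  grip_force: 25

```text
t: 6.6
position: [441.6, -116.1, 118.0]
orientation: [[-0.0, 1.0, 0.001], [1.0, 0.0, -0.0], [-0.0, 0.001, -1.0]]
wrist_force: [-1.3, -0.7, 6.7]
finger_gap: 35.7
grasp_force: 24.8
```

Request:
send_rows:
  targets:
    - [0,0,-0.01,0,0,0,-1]
    - [0,0,-0.02,0,0,0,-1]
    - [0,0,-0.03,0,0,0,-1]
    - [0,0,-0.03,0,0,0,-1]
    - [0,0,-0.02,0,0,0,-1]
    - [0.02,0.008,0,0,0,0,-1]
    - [0.03,0.0123,0,0,0,0,-1]
    - [0.032,0.0123,0,0,0,0,-1]
    - [0.032,0.0123,0,0,0,0,-1]
    - [0.032,0.0123,0,0,0,0,-1]
    - [0.032,0.0123,0,0,0,0,-1]
    - [0.032,0.0123,0,0,0,0,-1]
    - [0.032,0.0123,0,0,0,0,-1]
    - [0.032,0.0123,0,0,0,0,-1]
    - [0.025,0.01,0,0,0,0,-1]
    - [0.02,0.006,0,0,0,0,-1]
    - [0,0,0,0,0,0,-1]

```text
t: 8.72
position: [563.6, 203.9, 227.5]
orientation: [[-0.001, 1.0, -0.0], [1.0, 0.001, -0.0], [-0.0, -0.0, -1.0]]
wrist_force: [-0.2, 0.2, -1.0]
finger_gap: 36.2
grasp_force: 24.8
```

Run:
```python
from h import *
state();snap('wrist','w2')
for n in ['row_tray','slot_tray']: print(n,rect('wrist',n,8),[(np.round(d['point']).tolist(),round(d['conf'],2)) for d in tip_of('wrist',n)])
```

```text
t 8.72 tcp [563.6 203.9 227.5] th 1.572 tilt [-0. -0.] gap 36.2 F [-0.2  0.2 -1. ] grip 24.790391088172328
row_tray [584.2, 276.4, 94.1, 256.5, 4.6, 0.62] [([584.0, 274.0, -0.0], 0.79)]
slot_tray [405.1, 264.9, 220.9, 151.3, 83.5, 0.56] [([408.0, 263.0, -1.0], 0.57)]
```

View pics/w2.png

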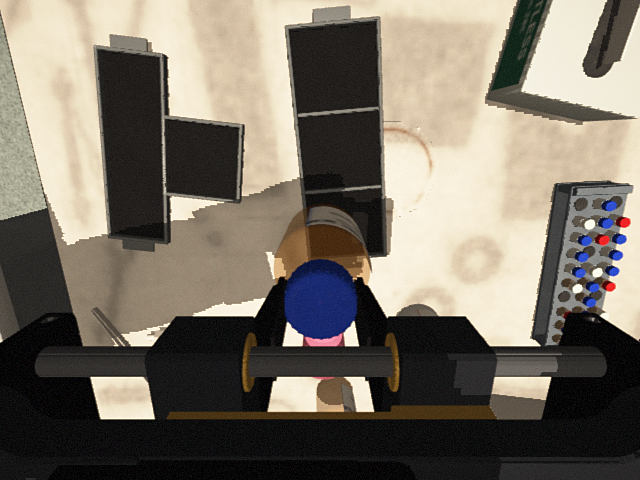

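The wrist view shows the row tray's far outer corners at (286,27) and (380,17). The dividers run (298,116)–(379,109) and (304,191)–(382,186). On the slot tray, the slot's corners are (95,46), (165,54), (108,239) and (170,243), and the pocket's right corners are (243,123) and (240,202).

Run:
```python
from h import *
p=plane('wrist',[[286,27],[380,17],[298,116],[379,109],[304,191],[382,186]],11);print('row',np.round(p,1).tolist())
p=plane('wrist',[[95,46],[165,54],[108,239],[170,243],[243,123],[240,202]],11);print('slot',np.round(p,1).tolist())
# model prediction of same points
def mod(c,a,q):
    a=np.radians(a);R=np.array([[np.cos(a),-np.sin(a)],[np.sin(a),np.cos(a)]]);return np.round(np.array(c)+np.array(q)@R.T,1).tolist()
print(mod((583.3,271.5),4.8,[[-46,122],[46,122],[-42,40],[42,40],[-42,-40],[42,-40]]))
print(mod((404.5,266),-6.6,[[-74,99],[-6,99],[-74,-99],[-6,-99],[74,42],[74,-42]]))
print('pockets',mod((583.3,271.5),4.8,[[0,80],[0,0],[0,-80]]),'slot,sq',mod((404.5,266),-6.6,[[-40,0],[32,0]]))
```

```text
row [[530.9, 386.1], [620.5, 394.4], [540.8, 306.0], [623.7, 312.7], [545.8, 228.8], [631.0, 234.2]]
slot [[344.9, 370.0], [411.9, 363.0], [321.0, 174.1], [391.2, 169.2], [483.8, 299.2], [474.8, 216.7]]
[[527.3, 389.2], [618.9, 396.9], [538.1, 307.8], [621.8, 314.9], [544.8, 228.1], [628.5, 235.2]]
[[342.4, 372.8], [409.9, 365.0], [319.6, 176.2], [387.2, 168.3], [482.8, 299.2], [473.2, 215.8]]
pockets [[576.6, 351.2], [583.3, 271.5], [590.0, 191.8]] slot,sq [[364.8, 270.6], [436.3, 262.3]]
```

Request:
send_rows:
  targets:
    - [0.02,0.002,0,0,0,0,-1]
    - [0.03,0.003,0,0,0,0,-1]
    - [0.03,0.003,0,0,0,0,-1]
    - [0.03,0.003,0,0,0,0,-1]
    - [0.02,0.002,0,0,0,0,-1]
    - [0.015,0.0014,0,0,0,0,-1]
    - [0,0,0.02,0,0,0,-1]
    - [0,0,0.03,0,0,0,-1]
    - [0,0,0.02,0,0,0,-1]
    - [0,0,0,0,0,0,-1]

```text
t: 10.22
position: [577.8, 347.7, 156.2]
orientation: [[0.0, 1.0, -0.003], [1.0, -0.0, -0.001], [-0.001, -0.003, -1.0]]
wrist_force: [-0.9, -0.2, -1.0]
finger_gap: 36.1
grasp_force: 24.8
```

Request:
send_rows:
  targets:
    - [0.001,0,0.012,0,0,0,-1]
    - [0,0,0.01,0,0,0,-1]
    - [0,0,0.006,0,0,0,-1]
    - [0,0,0.003,0,0,0,-1]
    - [0,0,0.002,0,0,0,-1]
    - [0,0,0.001,0,0,0,-1]
    - [0,0,0,0,0,0,-1]
    - [0,0,0,0,0,0,-1]

```text
t: 11.22
position: [578.3, 349.1, 123.8]
orientation: [[-0.0, 1.0, 0.0], [1.0, 0.0, 0.0], [0.0, 0.0, -1.0]]
wrist_force: [0.4, 0.2, -1.8]
finger_gap: 35.6
grasp_force: 24.8
```

Request:
send_rows:
  targets:
    - [0,0,0.001,0,0,0,-1]
    - [0,0,0.001,0,0,0,-1]
    - [0,0,0.0005,0,0,0,-1]
    - [0,0,0,0,0,0,-1]

```text
t: 11.72
position: [578.2, 349.0, 121.1]
orientation: [[-0.0, 1.0, 0.0], [1.0, 0.0, -0.0], [-0.0, 0.0, -1.0]]
wrist_force: [-0.9, 0.6, -0.8]
finger_gap: 36.1
grasp_force: 24.8
```

Request:
send_rows:
  targets:
    - [0,0,0.0007,0,0,0,-1]
    - [0,0,0,0,0,0,-1]

```text
t: 11.98
position: [578.3, 349.2, 121.1]
orientation: [[-0.0, 1.0, 0.001], [1.0, 0.0, 0.0], [0.0, 0.001, -1.0]]
wrist_force: [-2.3, -0.1, 5.1]
finger_gap: 35.8
grasp_force: 24.8
```

Request:
send_rows:
  targets:
    - [0,0,0,0,0,0,0.1]
    - [0,0,0,0,0,0,0.1]
    - [0,0,0,0,0,0,0.1]
    - [0,0,-0.01,0,0,0,0.1]
    - [0,0,-0.02,0,0,0,0.3]
    - [0,0,-0.03,0,0,0,0.6]
    - [0,0,-0.03,0,0,0,0.6]
    - [0,0,-0.02,0,0,0,0.6]
    - [-0.02,-0.004,0,0,0,0,0.6]
    - [-0.035,-0.009,0,0,0,0,0.6]
    - [-0.04,-0.01,0,0,0,0,0.6]
    - [-0.04,-0.01,0,0,0,0,0.6]
    - [-0.04,-0.01,0,0,0,0,0.6]
    - [-0.04,-0.01,0,0,0,0,0.6]
    - [-0.04,-0.01,0,0,0,0,0.6]
    - [-0.04,-0.01,0,0,0,0,0.6]
    - [-0.04,-0.01,0,0,0,0,0.6]
    - [-0.04,-0.01,0,0,0,0,0.6]

```text
t: 14.22
position: [483.5, -27.7, 229.8]
orientation: [[0.0, 1.0, -0.001], [1.0, -0.0, -0.0], [-0.0, -0.001, -1.0]]
wrist_force: [0.2, -0.3, -0.2]
finger_gap: 75.8
grasp_force: 0.0
```

Request:
send_rows:
  targets:
    - [-0.04,-0.01,0,0,0,0,0.6]
    - [-0.04,-0.01,0,0,0,0,0.6]
    - [-0.035,-0.01,0,0,0,0,0.6]
    - [-0.025,-0.01,0,0,0,0,0.6]
    - [-0.015,-0.008,0,0,0,0,0.6]
    - [0,0,0,0,0,0,0.6]

```text
t: 14.98
position: [436.3, -181.4, 230.2]
orientation: [[0.002, 1.0, -0.001], [1.0, -0.002, 0.0], [0.0, -0.001, -1.0]]
wrist_force: [-0.1, 0.2, 0.2]
finger_gap: 76.3
grasp_force: 0.0
```

Run:
```python
from h import *
state();im=snap('wrist','w3')
for d in trace('wrist','beaker'):
    m=d['mask'].astype(np.uint8);c=im[d['mask']].mean(0).round();x,y,w,h=cv2.boundingRect(m);print(d['conf'],c,(x,y,w,h))
print([(np.round(d['point']).tolist(),round(d['conf'],2)) for d in tip_of('wrist','beaker')],plane('wrist',[331,280],3))
cv2.imwrite('pics/w3c.png',cv2.resize(im[120:330,150:500,::-1],None,fx=2,fy=2))
```

```text
t 14.97 tcp [ 436.3 -181.4  230.2] th 1.569 tilt [-0.001  0.   ] gap 76.3 F [-0.1  0.2  0.2] grip 0.0
0.93 [ 17.  44. 101.] (378, 261, 57, 52)
0.56 [147. 139. 127.] (289, 264, 50, 66)
[([431.0, -270.0, 0.0], 0.81), ([529.0, -263.0, 2.0], 0.74)] [[ 450.36683971 -264.33690609]]
```

View pics/w3c.png

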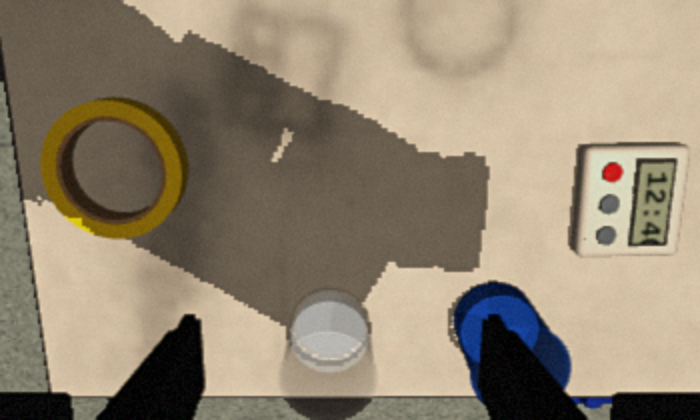

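The crop shows the clear beaker's bottom disc at full-frame (314.5,284) and the blue one to its right, at about (395,285). Timer corners in full pixels: (442,192), (493,192), (437,246), (488,248).

Run:
```python
from h import *
print(plane('wrist',[314.5,282],0),plane('wrist',[[294.5,282],[335,282]],2),plane('wrist',[[314,265],[314,302]],2), 'rim low',plane('wrist',[[290,317],[337,317],[314,329]],70))
print('timer',plane('wrist',[[442,192],[493,192],[437,246],[488,248]],16))
```

```text
[[ 430.143186   -268.33533326]] [[ 405.63264468 -267.43897121]
 [ 455.33943238 -267.4429754 ]] [[ 429.67229793 -245.10458766]
 [ 429.42974373 -294.66029842]] rim low [[ 405.53305769 -276.81848748]
 [ 454.65551606 -276.83234228]
 [ 430.54391316 -291.10666377]]
timer [[ 569.88530596 -154.45719889]
 [ 625.53172799 -154.43600381]
 [ 570.78232363 -216.38022769]
 [ 629.54473629 -218.78582466]]
```

Request:
send_rows:
  targets:
    - [-0.029,-0.002,0,0,0,0,0.6]
    - [-0.029,-0.002,0,0,0,0,0.6]
    - [-0.0286,-0.0023,0,0,0,0,0.6]
    - [0,0,0.025,0,0,0,0.6]
    - [0,0,0.035,0,0,0,0.6]
    - [0,0,0.035,0,0,0,0.6]
    - [0,0,0.03,0,0,0,0.6]
    - [0,0,0.025,0,0,0,0.6]
    - [0,0,0,0,0,0,0.6]

```text
t: 16.25
position: [430.7, -266.4, 79.2]
orientation: [[-0.001, 1.0, -0.002], [1.0, 0.001, 0.002], [0.002, -0.002, -1.0]]
wrist_force: [0.1, -0.1, 0.4]
finger_gap: 76.0
grasp_force: 0.0
```

Request:
send_rows:
  targets:
    - [0,0,0.02,0,0,0,0.6]
    - [0,0,0.012,0,0,0,0.6]
    - [0,0,0.008,0,0,0,0.6]
    - [0,0,0,0,0,0,0.6]
    - [0,0,0,0,0,0,-1]
    - [0,0,0,0,0,0,-1]
    - [0,0,0,0,0,0,-1]
    - [0,0,0,0,0,0,-1]
    - [0,0,0,0,0,0,-1]
  grip_force: 9

```text
t: 17.38
position: [430.9, -267.6, 40.6]
orientation: [[0.0, 1.0, 0.0], [1.0, -0.0, -0.0], [-0.0, 0.0, -1.0]]
wrist_force: [-1.6, 0.5, 3.2]
finger_gap: 51.4
grasp_force: 9.0
```

Request:
send_rows:
  targets:
    - [0,0,-0.01,0,0,0,-1]
    - [0,0,-0.025,0,0,0,-1]
    - [0,0,-0.035,0,0,0,-1]
    - [0,0,-0.035,0,0,0,-1]
    - [0,0,-0.03,0,0,0,-1]
    - [0.015,0.004,-0.02,0,0,0,-1]
    - [0.03,0.009,0,0,0,0,-1]
    - [0.04,0.0114,0,0,0,0,-1]
    - [0.04,0.0114,0,0,0,0,-1]
    - [0.04,0.0114,0,0,0,0,-1]
    - [0.04,0.0114,0,0,0,0,-1]
    - [0.04,0.0114,0,0,0,0,-1]
    - [0.04,0.0114,0,0,0,0,-1]
    - [0.04,0.0114,0,0,0,0,-1]
    - [0.04,0.0114,0,0,0,0,-1]
    - [0.04,0.0114,0,0,0,0,-1]
    - [0.04,0.0114,0,0,0,0,-1]
    - [0.04,0.0114,0,0,0,0,-1]

```text
t: 19.62
position: [569.3, 218.8, 196.0]
orientation: [[-0.0, 1.0, 0.0], [1.0, 0.0, -0.0], [-0.0, 0.0, -1.0]]
wrist_force: [0.6, -0.3, -1.2]
finger_gap: 51.7
grasp_force: 9.0
```

Request:
send_rows:
  targets:
    - [0.03,0.009,0,0,0,0,-1]
    - [0.02,0.006,0,0,0,0,-1]
    - [0,0,0,0,0,0,-1]

```text
t: 20.0
position: [584.2, 268.1, 195.4]
orientation: [[-0.001, 1.0, -0.0], [1.0, 0.001, -0.0], [-0.0, -0.0, -1.0]]
wrist_force: [-0.4, 0.4, -0.8]
finger_gap: 51.7
grasp_force: 9.0
```

Request:
send_rows:
  targets:
    - [0.001,0.0005,0.025,0,0,0,-1]
    - [0,0,0.035,0,0,0,-1]
    - [0,0,0.035,0,0,0,-1]
    - [0,0,0.025,0,0,0,-1]
    - [0,0,0.014,0,0,0,-1]
    - [0,0,0.008,0,0,0,-1]
    - [0,0,0.003,0,0,0,-1]
    - [0,0,0.002,0,0,0,-1]
    - [0,0,0.001,0,0,0,-1]
    - [0,0,0,0,0,0,-1]
    - [0,0,0,0,0,0,-1]

```text
t: 21.38
position: [584.9, 268.5, 47.6]
orientation: [[-0.0, 1.0, 0.0], [1.0, 0.0, -0.0], [-0.0, 0.0, -1.0]]
wrist_force: [0.3, -0.3, -0.1]
finger_gap: 51.7
grasp_force: 9.0
```

Request:
send_rows:
  targets:
    - [0,0,0.0015,0,0,0,-1]
    - [0,0,0.001,0,0,0,-1]
    - [0,0,0.001,0,0,0,-1]
    - [0,0,0,0,0,0,-1]

```text
t: 21.88
position: [584.8, 268.4, 43.8]
orientation: [[-0.0, 1.0, -0.0], [1.0, 0.0, -0.0], [-0.0, -0.0, -1.0]]
wrist_force: [-1.2, -1.0, -0.0]
finger_gap: 51.5
grasp_force: 9.0
```

Request:
send_rows:
  targets:
    - [0,0,0.0005,0,0,0,-1]
    - [0,0,0,0,0,0,-1]

```text
t: 22.12
position: [584.8, 268.5, 43.6]
orientation: [[-0.0, 1.0, 0.0], [1.0, 0.0, -0.0], [-0.0, 0.0, -1.0]]
wrist_force: [-2.0, -0.2, 3.1]
finger_gap: 52.0
grasp_force: 9.0
```

Request:
send_rows:
  targets:
    - [0,0,0,0,0,0,0.5]
    - [0,0,0,0,0,0,0.5]
    - [0,0,0,0,0,0,0.5]
    - [0,0,-0.015,0,0,0,0.5]
    - [0,0,-0.03,0,0,0,0.6]
    - [0,0,-0.035,0,0,0,0.6]
    - [0,0,-0.035,0,0,0,0.7]
    - [0,0,-0.035,0,0,0,0.7]
    - [-0.02,0.001,-0.02,0,0,0,0.7]
    - [-0.035,0.001,-0.01,0,0,0,0.7]
    - [-0.04,0.001,0,0,0,0,0.7]
    - [-0.04,0.001,0,0,0,0,0.7]
    - [-0.04,0.001,0,0,0,0,0.7]
    - [-0.04,0.001,0,0,0,0,0.7]
    - [-0.04,0.001,0,0,0,0,0.7]
    - [-0.04,0.001,0,0,0,0,0.7]
    - [-0.04,0.001,0,0,0,0,0.7]
    - [-0.03,0.001,0,0,0,0,0.7]
    - [-0.02,0.001,0,0,0,0,0.7]
    - [0,0,0,0,0,0,0.7]

```text
t: 24.62
position: [595.4, -117.8, 223.3]
orientation: [[0.002, 1.0, -0.0], [1.0, -0.002, -0.0], [-0.0, -0.0, -1.0]]
wrist_force: [-0.4, -0.1, 0.2]
finger_gap: 80.5
grasp_force: 0.0
```

Run:
```python
from h import *
state();im=snap('wrist','w4');print(rect('wrist','timer',16));print([(np.round(d['point']).tolist(),round(d['conf'],2)) for d in tip_of('wrist','timer')])
```

```text
t 24.62 tcp [ 595.4 -117.8  223.3] th 1.569 tilt [-0. -0.] gap 80.5 F [-0.4 -0.1  0.2] grip 0.0
[599.5, -184.0, 57.1, 65.9, 0.0, 0.68]
[([594.0, -188.0, 0.0], 0.91)]
```

View pics/w4.png

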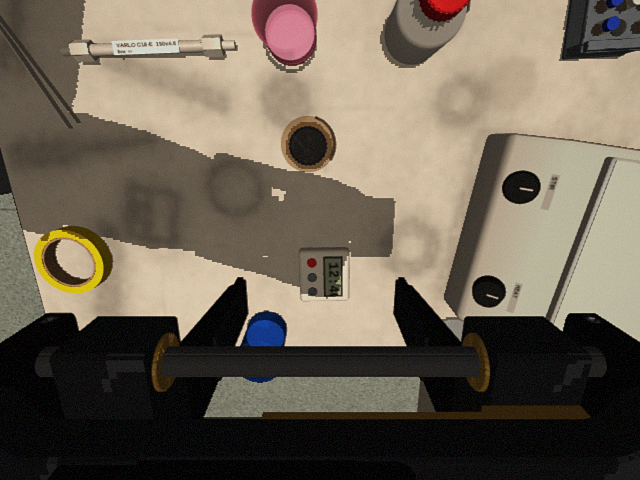

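Request:
send_rows:
  targets:
    - [-0.023,0.0012,0,0,0,0,0.7]
    - [-0.023,0.0012,0,0,0,0,0.7]
    - [-0.0222,0.0012,0,0,0,0,0.7]
    - [0,0,0.025,0,0,0,0.7]
    - [0,0,0.035,0,0,0,0.7]
    - [0,0,0.035,0,0,0,0.7]
    - [0,0,0.035,0,0,0,0.7]
    - [0,0,0.03,0,0,0,0.7]
    - [0,0,0.02,0,0,0,0.7]
    - [0,0,0,0,0,0,0.7]
    - [0,0,0,0,0,0,0.7]

```text
t: 26.15
position: [599.7, -185.5, 44.1]
orientation: [[0.001, 1.0, 0.001], [1.0, -0.001, -0.0], [-0.0, 0.001, -1.0]]
wrist_force: [-0.2, 0.3, 0.3]
finger_gap: 80.7
grasp_force: 0.0
```

Request:
send_rows:
  targets:
    - [0,0,0.01,0,0,0,0.7]
    - [0,0,0.007,0,0,0,0.7]
    - [0,0,0.004,0,0,0,0.7]
    - [0,0,0,0,0,0,0.7]
    - [0,0,0,0,0,0,-1]
    - [0,0,0,0,0,0,-1]
    - [0,0,0,0,0,0,-1]
    - [0,0,0,0,0,0,-1]
    - [0,0,0,0,0,0,-1]
  grip_force: 20

```text
t: 27.28
position: [599.5, -184.8, 22.6]
orientation: [[-0.0, 1.0, 0.0], [1.0, 0.0, -0.0], [-0.0, 0.0, -1.0]]
wrist_force: [1.0, -0.6, 3.0]
finger_gap: 58.0
grasp_force: 20.0
```

Request:
send_rows:
  targets:
    - [0,0,-0.01,0,0,0,-1]
    - [0,0,-0.02,0,0,0,-1]
    - [0,0,-0.035,0,0,0,-1]
    - [0,0,-0.035,0,0,0,-1]
    - [0,0,-0.035,0,0,0,-1]
    - [0.01,0,-0.03,0,0,0,-1]
    - [0.02,0,-0.01,0,0,0,-1]
    - [0.035,-0.001,0,0,0,0,-1]
    - [0.04,-0.001,0,0,0,0,-1]
    - [0.04,-0.001,0,0,0,0,-1]
    - [0.04,-0.001,0,0,0,0,-1]
    - [0.04,-0.001,0,0,0,0,-1]
    - [0.04,-0.001,0,0,0,0,-1]
    - [0.04,-0.001,0,0,0,0,-1]
    - [0.03,-0.001,0,0,0,0,-1]
    - [0.025,0,0,0,0,0,-1]
    - [0.015,0,0,0,0,0,-1]
    - [0,0,0,0,0,-0.042,-1]
    - [0,0,0,0,0,-0.042,-1]
    - [0,0,0,0,0,0,-1]

```text
t: 29.78
position: [591.1, 190.3, 197.0]
orientation: [[-0.084, 0.997, -0.001], [0.997, 0.084, -0.0], [-0.0, -0.001, -1.0]]
wrist_force: [0.3, 0.3, -0.3]
finger_gap: 57.8
grasp_force: 20.0
```

Run:
```python
from h import *
state();snap('wrist','w5')
```

```text
t 29.77 tcp [591.1 190.3 197. ] th 1.654 tilt [-0.001 -0.   ] gap 57.8 F [ 0.3  0.3 -0.3] grip 19.952215254306793
```

View pics/w5.png

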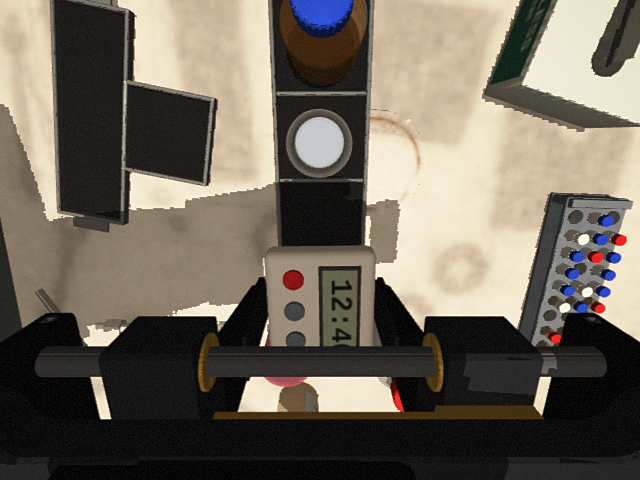

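The view shows the bottle at (322,50) and the beaker at (319,142), both standing inside their pockets. The timer is held squarely over the third pocket, centred at about column 321. I'll lower it.

Request:
send_rows:
  targets:
    - [0.0015,0,0.025,0,0,0,-1]
    - [0,0,0.035,0,0,0,-1]
    - [0,0,0.035,0,0,0,-1]
    - [0,0,0.03,0,0,0,-1]
    - [0,0,0.02,0,0,0,-1]
    - [0,0,0.012,0,0,0,-1]
    - [0,0,0.005,0,0,0,-1]
    - [0,0,0.003,0,0,0,-1]
    - [0,0,0.002,0,0,0,-1]
    - [0,0,0,0,0,0,-1]
    - [0,0,0,0,0,0,-1]

```text
t: 31.2
position: [591.4, 191.7, 30.7]
orientation: [[-0.084, 0.996, 0.0], [0.996, 0.084, 0.0], [-0.0, 0.0, -1.0]]
wrist_force: [0.2, 0.3, -1.3]
finger_gap: 57.4
grasp_force: 20.0
```

Request:
send_rows:
  targets:
    - [0,0,0.0015,0,0,0,-1]
    - [0,0,0.0015,0,0,0,-1]
    - [0,0,0.001,0,0,0,-1]
    - [0,0,0.0005,0,0,0,-1]
    - [0,0,0,0,0,0,-1]

```text
t: 31.82
position: [591.2, 191.7, 25.8]
orientation: [[-0.084, 0.996, -0.0], [0.996, 0.084, -0.0], [-0.0, -0.0, -1.0]]
wrist_force: [-0.6, 0.9, -1.5]
finger_gap: 57.7
grasp_force: 20.0
```

Request:
send_rows:
  targets:
    - [0,0,0.0005,0,0,0,-1]
    - [0,0,0,0,0,0,-1]

```text
t: 32.08
position: [591.3, 191.7, 25.6]
orientation: [[-0.084, 0.996, 0.0], [0.996, 0.084, -0.0], [-0.0, 0.0, -1.0]]
wrist_force: [-0.2, -0.5, 3.1]
finger_gap: 57.7
grasp_force: 20.0
```

Request:
send_rows:
  targets:
    - [0,0,0,0,0,0,0.4]
    - [0,0,0,0,0,0,0.4]
    - [0,0,0,0,0,0,0.4]
    - [0,0,-0.01,0,0,0,0.4]
    - [0,0,-0.02,0,0,0,0.4]
    - [0,0,-0.03,0,0,0,0.2]
    - [0,0,-0.035,0,0,0,0]
    - [0,0,-0.035,0,0,0,0]
    - [-0.02,-0.017,-0.03,0,0,0,-0.2]
    - [-0.03,-0.026,-0.02,0,0,0,-0.2]
    - [-0.035,-0.03,0,0,0,0,-0.2]
    - [-0.035,-0.03,0,0,0,0,-0.2]
    - [-0.035,-0.03,0,0,0,0,-0.2]
    - [-0.035,-0.03,0,0,0,0,-0.2]
    - [-0.018,-0.016,0,0,0,0,-0.2]
    - [0,0,0,0,0,0,-0.2]

```text
t: 34.08
position: [429.8, -31.4, 206.2]
orientation: [[-0.082, 0.997, 0.001], [0.997, 0.082, -0.0], [-0.0, 0.001, -1.0]]
wrist_force: [0.4, -0.3, 0.1]
finger_gap: 37.9
grasp_force: 0.0
```

Run:
```python
from h import *
state();im=snap('wrist','w6');print(rect('wrist','column_centre',8.5));print([(np.round(d['point']).tolist(),round(d['conf'],2)) for d in tip_of('wrist','column_centre')])
```

```text
t 34.08 tcp [429.8 -31.4 206.2] th 1.653 tilt [ 0.001 -0.   ] gap 37.9 F [ 0.4 -0.3  0.1] grip 0.0
[430.0, 49.0, 168.6, 19.1, 2.1, 0.83]
[([435.0, 52.0, 9.0], 0.92)]
```

View pics/w6.png

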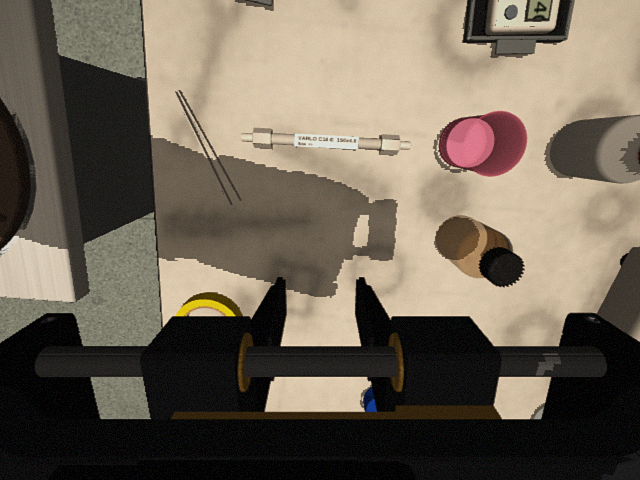

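Request:
send_rows:
  targets:
    - [0,0,0,0,0,0.18,-0.2]
    - [0,0,0,0,0,0.18,-0.2]
    - [0,0,0,0,0,0.18,-0.2]
    - [0,0,0,0,0,0.18,-0.2]
    - [0,0,0,0,0,0.18,-0.2]
    - [0,0,0,0,0,0.18,-0.2]
    - [0,0,0,0,0,0.18,-0.2]
    - [0,0,0,0,0,0.18,-0.2]
    - [0,0,0,0,0,0.18,-0.2]
    - [0.001,-0.025,0,0,0,0,-0.2]
    - [0.001,-0.03,0,0,0,0,-0.2]
    - [0.001,-0.025,0.02,0,0,0,-0.2]
    - [0,0,0.035,0,0,0,-0.2]
    - [0,0,0.035,0,0,0,-0.2]
    - [0,0,0.035,0,0,0,-0.2]
    - [0,0,0.025,0,0,0,-0.2]
    - [0,0,0,0,0,0,-0.2]
    - [0,0,0,0,0,0,-0.2]

```text
t: 36.48
position: [431.0, 49.9, 56.0]
orientation: [[0.999, 0.036, 0.001], [0.036, -0.999, -0.0], [0.001, 0.0, -1.0]]
wrist_force: [-0.2, -0.5, 0.3]
finger_gap: 37.9
grasp_force: 0.0
```

Request:
send_rows:
  targets:
    - [0,0,0.02,0,0,0,-0.2]
    - [0,0,0.012,0,0,0,-0.2]
    - [0,0,0.005,0,0,0,-0.2]
    - [0,0,0.002,0,0,0,-0.2]
    - [0,0,0,0,0,0,-0.2]
    - [0,0,0,0,0,0,-1]
    - [0,0,0,0,0,0,-1]
    - [0,0,0,0,0,0,-1]
    - [0,0,0,0,0,0,-1]
    - [0,0,0,0,0,0,-1]
  grip_force: 25

```text
t: 37.72
position: [430.6, 49.5, 16.5]
orientation: [[0.999, 0.035, 0.0], [0.035, -0.999, -0.0], [0.0, 0.0, -1.0]]
wrist_force: [0.0, -1.0, 3.3]
finger_gap: 9.5
grasp_force: 25.0
```

Request:
send_rows:
  targets:
    - [0,0,-0.01,0,0,0,-1]
    - [0,0,-0.02,0,0,0,-1]
    - [0,0,-0.035,0,0,0,-1]
    - [0,0,-0.035,0,0,0,-1]
    - [-0.005,-0.02,-0.03,0,0,0,-1]
    - [-0.008,-0.03,0,0,0,0,-1]
    - [-0.01,-0.04,0,0,0,0,-1]
    - [-0.01,-0.04,0,0,0,0,-1]
    - [-0.01,-0.04,0,0,0,0,-1]
    - [-0.008,-0.03,0,0,0,0,-1]
    - [-0.0055,-0.022,0,0,0,0,-1]
    - [0,0,0,0,0,-0.1776,-1]
    - [0,0,0,0,0,-0.1776,-1]
    - [0,0,0,0,0,-0.1776,-1]
    - [0,0,0,0,0,-0.1776,-1]
    - [0,0,0,0,0,-0.1776,-1]
    - [0,0,0,0,0,-0.1776,-1]
    - [0,0,0,0,0,-0.1776,-1]
    - [0,0,0,0,0,-0.1776,-1]
    - [0,0,0,0,0,0,-1]

```text
t: 40.22
position: [366.2, 269.3, 146.8]
orientation: [[0.116, 0.993, 0.0], [0.993, -0.116, -0.0], [-0.0, 0.0, -1.0]]
wrist_force: [-0.7, 0.7, -1.6]
finger_gap: 9.8
grasp_force: 25.0
```

Run:
```python
from h import *
state();im=snap('wrist','w7')
```

```text
t 40.23 tcp [366.2 269.3 146.8] th 1.454 tilt [ 0. -0.] gap 9.8 F [-0.7  0.7 -1.6] grip 24.998859465122223
```

View pics/w7.png

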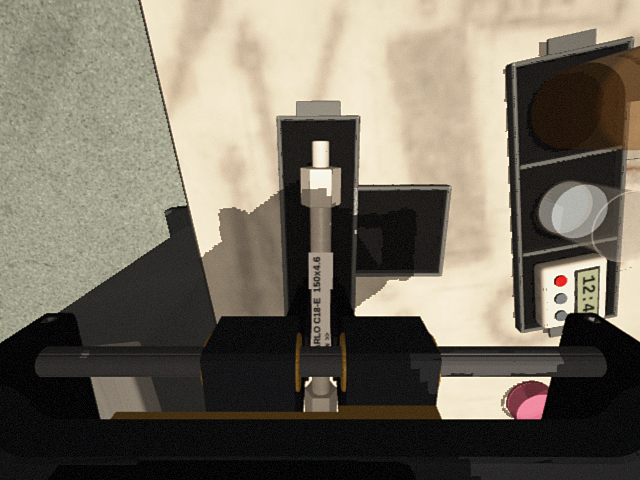

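The column hangs centred at column 320 over the slot, whose edges are at 278 and 360, and parallel to it. The timer lies flat at (570,290). I'll lower the column.

Request:
send_rows:
  targets:
    - [0,0,0.025,0,0,0,-1]
    - [0,0,0.035,0,0,0,-1]
    - [0,0,0.03,0,0,0,-1]
    - [0,0,0.018,0,0,0,-1]
    - [0,0,0.008,0,0,0,-1]
    - [0,0,0.004,0,0,0,-1]
    - [0,0,0.002,0,0,0,-1]
    - [0,0,0,0,0,0,-1]
    - [0,0,0,0,0,0,-1]

```text
t: 41.4
position: [366.5, 269.5, 24.8]
orientation: [[0.115, 0.993, 0.001], [0.993, -0.115, 0.0], [0.0, 0.001, -1.0]]
wrist_force: [-0.1, 0.5, -1.4]
finger_gap: 9.7
grasp_force: 25.0
```

Request:
send_rows:
  targets:
    - [0,0,0.002,0,0,0,-1]
    - [0,0,0.0015,0,0,0,-1]
    - [0,0,0.001,0,0,0,-1]
    - [0,0,0.0005,0,0,0,-1]
    - [0,0,0,0,0,0,-1]

```text
t: 42.02
position: [366.4, 269.4, 19.5]
orientation: [[0.115, 0.993, 0.0], [0.993, -0.115, -0.0], [-0.0, 0.0, -1.0]]
wrist_force: [-0.2, -0.8, 2.9]
finger_gap: 9.6
grasp_force: 25.0
```

Request:
send_rows:
  targets:
    - [0,0,0.0005,0,0,0,-1]
    - [0,0,0,0,0,0,-1]

```text
t: 42.28
position: [366.4, 269.4, 19.4]
orientation: [[0.115, 0.993, 0.0], [0.993, -0.115, 0.0], [0.0, 0.0, -1.0]]
wrist_force: [-1.8, -1.6, 12.4]
finger_gap: 9.3
grasp_force: 25.0
```

Request:
send_rows:
  targets:
    - [0,0,0,0,0,0,-0.5]
    - [0,0,0,0,0,0,-0.5]
    - [0,0,0,0,0,0,-0.5]
    - [0,0,-0.01,0,0,0,-0.5]
    - [0,0,-0.02,0,0,0,-0.5]
    - [0,0,-0.035,0,0,0,-0.3]
    - [0,0,-0.035,0,0,0,0]
    - [0,0,-0.035,0,0,0,0.5]
    - [0,0,-0.035,0,0,0,0.5]
    - [-0.018,0.022,-0.02,0,0,0,0.5]
    - [-0.026,0.031,-0.01,0,0,0,0.5]
    - [-0.03,0.036,0,0,0,0,0.5]
    - [-0.03,0.036,0,0,0,0,0.5]
    - [-0.03,0.036,0,0,0,0,0.5]
    - [-0.03,0.036,0,0,0,0,0.5]
    - [-0.025,0.029,0,0,0,0,0.5]
    - [-0.014,0.016,0,0,0,0,0.5]
    - [0,0,0,0,0,0,0.5]

```text
t: 44.52
position: [583.5, 39.4, 218.9]
orientation: [[0.116, 0.993, -0.0], [0.993, -0.116, -0.0], [-0.0, -0.0, -1.0]]
wrist_force: [0.4, 0.0, -0.3]
finger_gap: 71.4
grasp_force: 0.0
```

Run:
```python
from h import *
state();im=snap('wrist','w8');print([(np.round(d['point']).tolist(),round(d['conf'],2)) for d in tip_of('wrist','small_bottle')])
```

```text
t 44.52 tcp [583.5  39.4 218.9] th 1.454 tilt [-0. -0.] gap 71.4 F [ 0.4  0.  -0.3] grip 0.0
[([576.0, -36.0, 1.0], 0.7)]
```

View pics/w8.png

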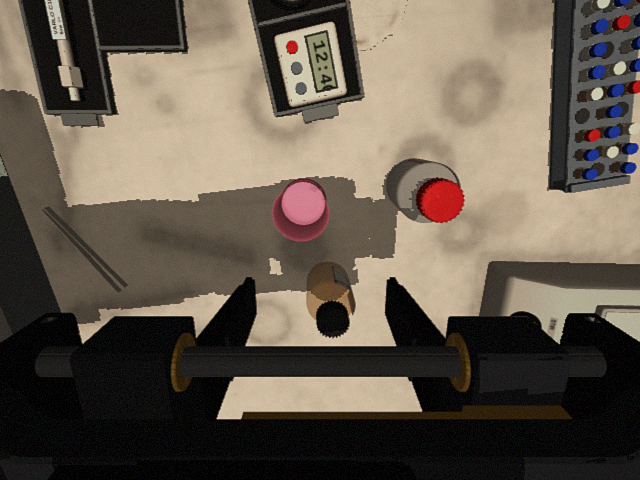

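The cap is at (333,318), with the middle bottle clear at (430,192) and the pink beaker at (302,210). The column lies in its slot and the timer in its pocket.

Run:
```python
from h import *
s=env.observe();p=plane('wrist',[333,319],100)[0];print(p, s['orientation'][:2,:2].T@(p-s['position'][:2]))
```

```text
[585.30172475 -35.0162257 ] [-74.88866014  11.32787032]
```

Request:
send_rows:
  targets:
    - [-0.026,0.0034,0,0,0,0,0.2]
    - [-0.026,0.0034,0,0,0,0,0.2]
    - [-0.0262,0.0034,0,0,0,0,0.2]
    - [0,0,0.02,0,0,0,0.2]
    - [0,0,0.03,0,0,0,0.2]
    - [0,0,0.03,0,0,0,0.2]
    - [0,0,0.02,0,0,0,0.2]
    - [0,0,0.013,0,0,0,0.2]
    - [0,0,0.006,0,0,0,0.2]
    - [0,0,0,0,0,0,0.2]
    - [0,0,0,0,0,0,0.2]

```text
t: 46.0
position: [584.9, -38.9, 100.6]
orientation: [[0.115, 0.993, 0.001], [0.993, -0.115, -0.0], [-0.0, 0.001, -1.0]]
wrist_force: [0.7, 0.6, 0.2]
finger_gap: 56.9
grasp_force: 0.0
```

Request:
send_rows:
  targets:
    - [0,0,0.001,0,0,0,-1]
    - [0,0,0,0,0,0,-1]
    - [0,0,0,0,0,0,-1]
    - [0,0,0,0,0,0,-1]
    - [0,0,0,0,0,0,-1]
    - [0,0,0,0,0,0,-1]
  grip_force: 25

```text
t: 46.75
position: [584.6, -38.9, 99.0]
orientation: [[0.115, 0.993, 0.0], [0.993, -0.115, -0.0], [-0.0, 0.0, -1.0]]
wrist_force: [0.1, -0.2, 1.3]
finger_gap: 28.5
grasp_force: 25.0
```

Request:
send_rows:
  targets:
    - [0,0,-0.01,0,0,0,-1]
    - [0,0,-0.02,0,0,0,-1]
    - [0,0,-0.03,0,0,0,-1]
    - [0,0,-0.03,0,0,0,-1]
    - [0,0,-0.02,0,0,0,-1]
    - [0.018,-0.011,0,0,0,0,-1]
    - [0.025,-0.016,0,0,0,0,-1]
    - [0.032,-0.0205,0,0,0,0,-1]
    - [0.032,-0.0205,0,0,0,0,-1]
    - [0.032,-0.0205,0,0,0,0,-1]
    - [0.032,-0.0205,0,0,0,0,-1]
    - [0.032,-0.0205,0,0,0,0,-1]
    - [0.032,-0.0205,0,0,0,0,-1]
    - [0.025,-0.016,0,0,0,0,-1]
    - [0.02,-0.0146,0,0,0,0,-1]
    - [0,0,0,0,0,0,-1]
    - [0,0,0,0,0,0,-1]

```text
t: 48.88
position: [436.9, 259.9, 208.5]
orientation: [[0.114, 0.993, -0.001], [0.993, -0.114, -0.0], [-0.001, -0.001, -1.0]]
wrist_force: [0.5, -0.1, -1.3]
finger_gap: 28.6
grasp_force: 25.0
```

Run:
```python
from h import *
state();snap('side','s9')
```

```text
t 48.88 tcp [436.9 259.9 208.5] th 1.456 tilt [-0.001 -0.   ] gap 28.6 F [ 0.5 -0.1 -1.3] grip 25.00296081878787
```

View pics/s9.png

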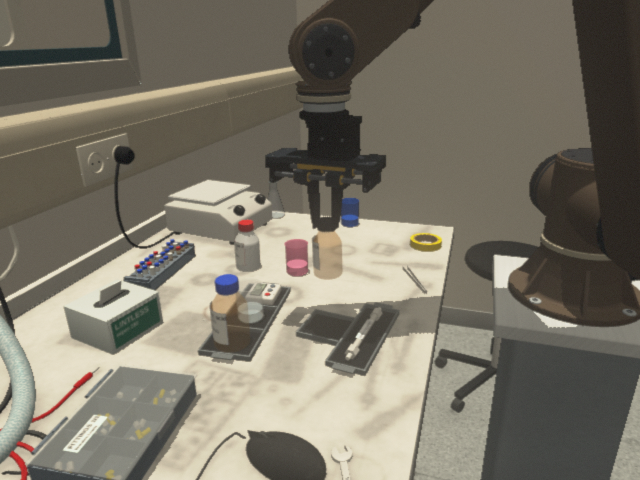

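The side view shows the small bottle held upright at (328,250). The column is in its slot, and the bottle, beaker and timer are in the row tray. I'll lower the bottle.

Request:
send_rows:
  targets:
    - [0.0025,0.0006,0.02,0,0,0,-1]
    - [0,0,0.03,0,0,0,-1]
    - [0,0,0.025,0,0,0,-1]
    - [0,0,0.013,0,0,0,-1]
    - [0,0,0.007,0,0,0,-1]
    - [0,0,0.004,0,0,0,-1]
    - [0,0,0.002,0,0,0,-1]
    - [0,0,0,0,0,0,-1]
    - [0,0,0,0,0,0,-1]

```text
t: 50.05
position: [438.4, 262.5, 108.2]
orientation: [[0.115, 0.993, 0.001], [0.993, -0.115, 0.0], [0.0, 0.001, -1.0]]
wrist_force: [-0.3, -0.4, -0.9]
finger_gap: 28.3
grasp_force: 25.0
```

Request:
send_rows:
  targets:
    - [0,0,0.002,0,0,0,-1]
    - [0,0,0.0015,0,0,0,-1]
    - [0,0,0.001,0,0,0,-1]
    - [0,0,0.0005,0,0,0,-1]
    - [0,0,0,0,0,0,-1]

```text
t: 50.68
position: [438.2, 262.4, 102.8]
orientation: [[0.115, 0.993, -0.0], [0.993, -0.115, -0.0], [-0.0, -0.0, -1.0]]
wrist_force: [-0.0, -0.6, -1.4]
finger_gap: 28.3
grasp_force: 25.0
```

Request:
send_rows:
  targets:
    - [0,0,0.0007,0,0,0,-1]
    - [0,0,0,0,0,0,-1]

```text
t: 50.92
position: [438.3, 262.4, 102.2]
orientation: [[0.115, 0.993, 0.0], [0.993, -0.115, -0.0], [-0.0, 0.0, -1.0]]
wrist_force: [-0.1, 0.0, -1.4]
finger_gap: 28.0
grasp_force: 25.0
```

Request:
send_rows:
  targets:
    - [0,0,0.0005,0,0,0,-1]
    - [0,0,0,0,0,0,-1]

```text
t: 51.18
position: [438.4, 262.5, 101.9]
orientation: [[0.115, 0.993, 0.001], [0.993, -0.115, 0.0], [0.0, 0.0, -1.0]]
wrist_force: [-0.2, 0.1, 3.8]
finger_gap: 28.3
grasp_force: 25.0
```

Contact. I'll release, rise, back off towards -y and take a last look.

Request:
send_rows:
  targets:
    - [0,0,0,0,0,0,0]
    - [0,0,0,0,0,0,0]
    - [0,0,0,0,0,0,0]
    - [0,0,-0.01,0,0,0,0]
    - [0,0,-0.02,0,0,0,0]
    - [0,0,-0.03,0,0,0,0]
    - [0,0,-0.035,0,0,0,0]
    - [0,0,-0.035,0,0,0,0]
    - [-0.02,0,-0.02,0,0,0,0]
    - [-0.03,0.01,0,0,0,0,0]
    - [-0.035,0.015,0,0,0,0,0]
    - [-0.035,0.015,0,0,0,0,0]
    - [-0.03,0.01,0,0,0,0,0]
    - [0,0,0,0,0,0,0]
    - [0,0,0,0,0,0,0]

```text
t: 53.05
position: [470.5, 108.0, 252.1]
orientation: [[0.115, 0.993, 0.0], [0.993, -0.115, 0.0], [0.0, 0.0, -1.0]]
wrist_force: [-0.3, -0.2, -0.1]
finger_gap: 47.4
grasp_force: 0.0
```

Run:
```python
from h import *
state();a=snap('wrist','w10');b=snap('side','s10')
cv2.imwrite('pics/f.png',cv2.resize(np.hstack([a[:300],b[150:450]]),(800,188))[:,:,::-1]) 
cv2.imwrite('pics/f.png',np.vstack([a[:300],b[190:400]])[:,:,::-1])
```

```text
t 53.05 tcp [470.5 108.  252.1] th 1.455 tilt [0. 0.] gap 47.4 F [-0.3 -0.2 -0.1] grip 0.0
```

View pics/f.png

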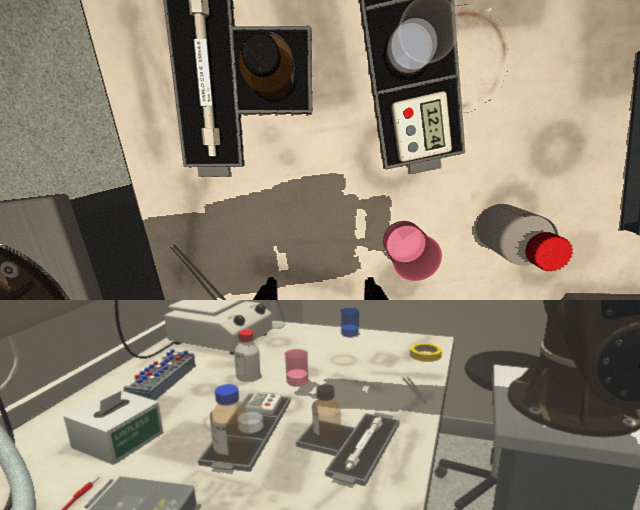

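The last pictures show all five items seated in their pockets: small bottle at (268,65), column at (205,80), timer at (422,125), beaker at (412,45), large bottle upright in the side view. The middle bottle and the look-alikes haven't moved. I'll hand in.

```bash
python3 -c "
from station import env
print(env.job_done())"
```

```text
the job is handed in; nothing more can be done
None
```

I made up both kits and handed the job in after about 53 s of robot time: all five items were set down in their pockets, and the middle bottle and the look-alikes were left alone. The hand-in gave no verdict.

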